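Fetch the drain cover from under the soap rack

TASK

The red drain cover lies in the white crate beneath the steel soap rack. Set the mop clamp head and then the rack aside on the black mat, lay the cover centred over the drain outlet, then put the rack back where it stood in the crate, turned as it was, and last stand the clamp head on the middle of it again, lengthwise as before. Leave the brush, the bottle and the tub as they are.

Things in the scene. Friction and masses are not known exactly. Their poses are not given: they have to be found in the camera images.
- crate: Fixed stack of two slotted white crates, 270 (x) x 310 (y) x 119 mm high. Origin: its centre at the work surface. Top crate open: inner floor at 64 mm, walls 5 mm thick up to 119 mm; lid flipped back beyond the +x wall, sloping down. Inside, two lanes along y at about x = -55 and +55 mm: one holds cover, rack and clamp head, the other the brush.
- cover: Loose red drain cover: stiff disc, diameter 100, 6 mm thick, with a central upright knob of diameter 22, reaching from 6 to 34 mm above the underside. Origin: centre of the underside; z up. It lies on the crate's inner floor; the rack straddles it. About 0.09 kg.
- rack: Loose steel soap rack: slatted bench 54 (x) x 150 (y) x 50 mm high, four legs at x +-24, y +-72 mm. Origin: centre of the foot plane. Flat top at 50 mm, slats' underside 45 mm; long side rails (outer faces x = +-27, 36 to 50 mm up) can be gripped across x. Stands on the crate's inner floor over the cover, long side along the crate's y (within 0.1 rad). 0.2 kg.
- clamp: Loose aluminium mop clamp head: jaw bar 28 (x) x 100 (y) x 14 mm with a central upright round socket, diameter 24, from 14 to 59 mm up (grip this), and two small wing screws (touch nothing) on the bar at y = +-36 mm. Origin: centre of the underside; z up. Stands on the middle of the rack's top, bar along the rack. 0.14 kg.
- brush: Loose bamboo bottle brush lying along its own y in the crate's other lane, 200 mm long: bristle head 38 mm thick at +y, handle 13 mm thick at -y. Origin: on the floor under its middle. To be left alone.
- mat: Fixed black rubber mat, 200 (x) x 190 (y) x 4 mm, the side area, on one side of the crate (left or right). Origin: centre of its underside; top at 4 mm.
- drain: Fixed round steel drain outlet with a slotted grating, diameter 130, 5 mm high, on the other side of the crate. Origin: centre of its underside; flat top at 5 mm.
- bottle: Loose green cleaner bottle with paper label, diameter 60, 150 mm high, origin centre of underside, beyond the work to one side. To be left alone.
- tub: Loose open grey plastic tub, diameter 80, 60 mm high, origin centre of underside, beyond the work to one side. To be left alone.
There are look-alikes about, which are no part of the job. Leave any blue, orange or pink look-alike of the rack alone.

How it is judged:
On the way, in this order (a step that is already met when the one before it is completed fails the run):
1. the clamp head stands on the mat, let go, while the rack is still where it stood (x of clamp in the frame of mat between -0.1 and 0.1 m and y of clamp in the frame of mat between -0.095 and 0.095 m and z of clamp in the frame of mat between 0.001 and 0.008 m and contact force between the fingers and clamp below 0.1 N and linear speed of clamp below 0.02 m/s and angle between clamp's own z axis and vertical below 0.12 rad and distance of rack from where it was at the start of the episode below 0.02 m), for 0.2 s.
2. the rack stands on the mat, let go, with the clamp head on the mat too (x of rack in the frame of mat between -0.1 and 0.1 m and y of rack in the frame of mat between -0.095 and 0.095 m and z of rack in the frame of mat between 0.001 and 0.008 m and contact force between the fingers and rack below 0.1 N and linear speed of each of rack, clamp below 0.02 m/s and angle between each of rack, clamp's own z axis and vertical below 0.12 rad and x of clamp in the frame of mat between -0.1 and 0.1 m and y of clamp in the frame of mat between -0.095 and 0.095 m and z of clamp in the frame of mat between 0.001 and 0.008 m and contact force between the fingers and clamp below 0.1 N), for 0.2 s.
3. the cover lies centred (15 mm) on the drain outlet, let go (horizontal distance between cover and drain below 0.015 m and z of cover in the frame of drain between 0.002 and 0.009 m and contact force between the fingers and cover below 0.1 N and linear speed of cover below 0.02 m/s and angle between cover's own z axis and vertical below 0.12 rad), for 0.2 s.
4. the rack is back in the crate within 15 mm of where it stood, let go (distance of rack from where it was at the start of the episode below 0.015 m and angle between the y axis of rack and the y axis of crate, either way round below 0.2 rad and contact force between the fingers and rack below 0.1 N and linear speed of rack below 0.02 m/s and angle between rack's own z axis and vertical below 0.12 rad), for 0.2 s.
At the end, for the whole second after the job is handed in: Cover flat on the drain, centred to 15 mm; rack in the crate within 15 mm of its start, 0.2 rad of the crate's y; clamp head on the rack, off its middle by under 15 mm across, 20 mm along, 0.3 rad; all upright (0.12 rad), released, at rest; brush, bottle and tub within 30 mm of their starts (all of step 3 and all of step 4 and x of clamp in the frame of rack between -0.015 and 0.015 m and y of clamp in the frame of rack between -0.02 and 0.02 m and z of clamp in the frame of rack between 0.046 and 0.055 m and angle between the y axis of clamp and the y axis of rack, either way round below 0.3 rad and contact force between the fingers and clamp below 0.1 N and linear speed of clamp below 0.02 m/s and angle between clamp's own z axis and vertical below 0.12 rad and distance of each of brush, bottle, tub from where it was at the start of the episode below 0.03 m); the robot touches nothing.
It fails at once if the bottle brush is shifted by more than 30 mm (distance of brush from where it was at the start of the episode above 0.03 m).
It fails at once if the green bottle is shifted by more than 30 mm (distance of bottle from where it was at the start of the episode above 0.03 m).
It fails at once if the grey tub is shifted by more than 30 mm (distance of tub from where it was at the start of the episode above 0.03 m).
It also fails if it takes over 141 s, if anything falls off the work surface, if the arm or the gripper's body presses on something with over 40 N, if the wrist force passes 120 N, or if a joint passes its speed limit or range.

ROBOT

A 6-joint arm with a two-finger parallel gripper is mounted at the origin on the work surface. World frame = base frame: x ahead of the robot, y to its left, z up, the work surface at z = 0. Lengths are in m, angles in rad, forces in N, time in s.
With the tool pointing down it reaches from about 0.2 to 0.875 m from the base axis. Payload 3.4 kg.
Tool frame: the origin (TCP) lies between the finger pads; the fingertips stand 25 mm ahead of it and the grasp point (between the pads) lies 6 mm ahead of it (r.nose_length is the z of the fingertips in the tool frame, in m); z points along the fingers, y is the line along which they close (so a half turn about z gives the same grasp; the last joint's range is limited). The gripper opens to 94 mm and grips with 3 to 60 N. Pads are 16 mm wide; open, the fingers measure 119 mm over their backs; the gripper's body (75 mm by 177 mm) begins 78 mm behind the grasp point.
Start: joints at [1.199, 0.276, 1.505, -0, 1.361, -0.121], TCP at [0.143, 0.557, 0.23] pointing down, gripper open.
Joint ranges: [-2.89, 2.89], [-0.75, 2.08], [0.22, 2.7], [-1.18, 4.32], [0.11, 2.71], [-2.7, 2.7]. Speed limits (rad/s): [2.57, 2.57, 3.14, 3.14, 3.14, 3.14].

INTERFACE

Orientations are given as a unit quaternion [w, x, y, z].
In Python, from plant import r, gripper_to, inverse_kinematics, vision, models, telemetry gives the robot as it stands. Calls block until the motion is done:
- r.move_to(position, orientation): joint-space move of the TCP to a pose.
- r.move_l(position, rot=None, vel=0.15, guard=None): straight line of the TCP; rot=None keeps the orientation; vel is the mean speed in m/s. With guard (N) it stops when the force on the tool has changed by that much, and returns True; else False.
- r.movej(angles): joint-space move.
- gripper_to(opening, f_grip=None): finger opening in m; f_grip is the grip in N (None keeps the last); returns when the fingers have stopped.
- r.hold(seconds).
- inverse_kinematics(position, orientation): joint angles nearest the present ones, or None.
- vision.snapshot(name): name is "side" or "top" or "wrist"; returns the picture (480x640x3 uint8, red, green, blue); there is no depth.
- vision.get_calibration(name): a dict with "fx", "fy", "cx", "cy" (pixels), "position" and "orientation" of the camera in the world. Camera axes: x right, y down, z forward; pixel columns grow to the right and rows downward; lengths in m; the calibration is good to about 2 mm. A picture is of the moment at which its call begins: read the wrist's pose just before it. get_calibration takes no time and is no camera call; for the wrist camera it gives the pose at the moment of the call.
A pose or a line that the arm cannot do raises r.PlanningError and nothing moves.
- r.sign_off(): hands the job in; it is judged then, once.
Trained networks look in the newest picture that a camera, given by its name, has taken for a name from the list of things; names that differ only in an ending like _2 or _b are one class to them, and where a whole thing is asked for, a point or a joint stands for the part that bears it (a point fixed in the world has none). Each returns a list of dicts, best first, with "score" (0 to 1); they miss things now and then, are a little off and sometimes report something else, mostly with a low value. They report only what shows in the picture. A call takes as long as a camera call. They do not tell look-alikes from the thing itself.
- models.boxes_of(thing, camera): "at" ([x, y, z] in m, in world coordinates, good to about 4 mm: the middle of the surface that is visible of it).
- models.regions_of(thing, camera): "pixels" (480x640 bool, what is visible of it).
- models.mark_of(thing, camera): "at" ([x, y, z] in m, in world coordinates, good to about 4 mm: a listed point, or the origin of a listed thing).
Readings, each from a call of its own:
- telemetry.current_t(): time.
- telemetry.current_joints(): joint angles.
- telemetry.current_dq(): joint speeds.
- telemetry.current_joint_efforts(): joint torques, N m.
- telemetry.current_ee_pos(): TCP position.
- telemetry.current_tool_rot(): TCP orientation.
- telemetry.current_wrist_force(): force on the tool from outside, world axes, zero at the start.
- telemetry.current_torque(): the same for the moment, N m.
- telemetry.current_opening(): finger opening in m.
- telemetry.current_finger_force(): force on a finger pad.
Only numpy, scipy, OpenCV 4.12 (cv2) and the standard library are available. Lean on these libraries where they do the work, as an engineer would, in place of code of your own. Each camera call takes 0.05 s, during which the arm holds its last target. There are 200 camera calls.

## Working session

There is one attempt and no reset: what is moved stays moved. The work goes in short steps, each a Python script; the robot and the scene stay as the last script left them, time stands still between calls to the robot, and variables do not carry over. Pictures are saved under pics/ and viewed, at most 14 in all, crops included, and the job is handed in when it is done.

```bash
ls; mkdir -p pics; python3 - <<'E'
from plant import r, gripper_to, inverse_kinematics, vision, models, telemetry
import cv2, numpy as np
for c in ["top","side"]:
    im=vision.snapshot(c); cv2.imwrite(f"pics/{c}0.png",im[:,:,::-1])
    k=vision.get_calibration(c); print(c,k)
    for t in ["crate","cover","rack","clamp","brush","mat","drain","bottle","tub"]:
        print(t,[(np.round(d["at"],3).tolist(),round(d["score"],2)) for d in models.mark_of(t,c)][:4])
print(telemetry.current_t(),telemetry.current_tool_rot())
E
```

```text
pics
top {'fx': 506.1865244974196, 'fy': 506.1865244974196, 'cx': 328.32258834341957, 'cy': 251.9602958285701, 'position': array([0.28010409, 0.06304828, 1.50249754]), 'orientation': array([-0.0470836 ,  0.71386595, -0.69736305,  0.04316622])}
crate [([0.579, 0.009, 0.002], 0.96)]
cover [([0.522, 0.017, 0.067], 0.72), ([0.488, 0.333, -0.003], 0.72)]
rack [([0.527, 0.02, 0.063], 0.96), ([0.322, -0.15, -0.002], 0.9), ([0.207, 0.327, -0.003], 0.79), ([0.32, 0.155, -0.001], 0.74)]
clamp [([0.52, 0.014, 0.115], 0.74), ([0.702, 0.3, -0.0], 0.61)]
brush [([0.636, -0.01, 0.06], 0.66)]
mat [([0.524, -0.329, 0.001], 0.87)]
drain [([0.491, 0.332, -0.002], 0.81)]
bottle [([0.704, 0.304, -0.002], 0.81)]
tub [([0.7, -0.301, 0.003], 0.59)]
side {'fx': 561.9744835661189, 'fy': 561.9744835661189, 'cx': 318.64374427046357, 'cy': 246.21509813281028, 'position': array([-0.11346832, -0.81696491,  0.67048526]), 'orientation': array([-0.48752806,  0.82577151, -0.23942424,  0.15196657])}
crate [([0.578, 0.011, -0.004], 0.84)]
cover [([0.518, 0.014, 0.064], 0.63), ([0.526, 0.023, 0.064], 0.22)]
rack [([0.32, 0.154, 0.001], 0.75), ([0.21, 0.327, 0.002], 0.69), ([0.654, 0.486, -0.0], 0.65), ([0.318, -0.15, 0.003], 0.6)]
clamp [([0.519, 0.014, 0.115], 0.68)]
brush [([0.639, -0.006, 0.061], 0.63)]
mat [([0.525, -0.331, 0.003], 0.68)]
drain [([0.489, 0.332, 0.001], 0.68)]
bottle [([0.71, 0.301, -0.004], 0.66)]
tub [([0.702, -0.299, 0.002], 0.58)]
1.0 [1.25660282e-05 1.25069142e-01 9.92148025e-01 7.15345562e-05]
```

View pics/top0.png

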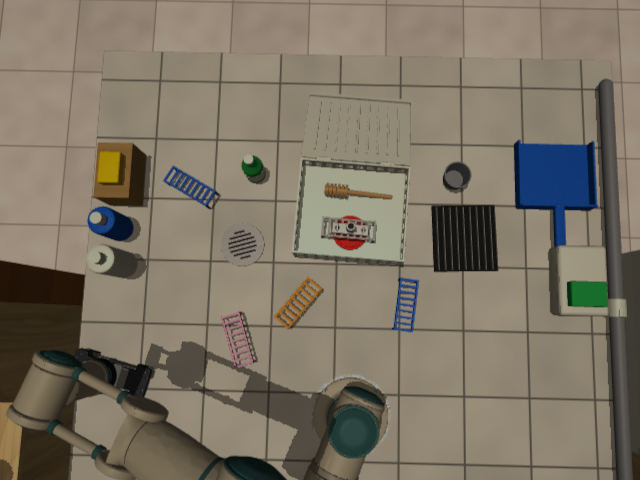

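View pics/side0.png

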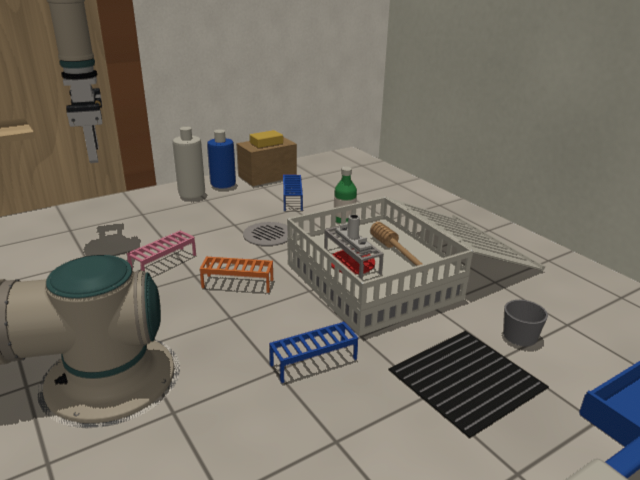

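The views agree: the real rack is at top px (349,230), with the mat at (464,238) and the drain at (243,244). The other four racks are coloured look-alikes. Next I'll look from above the rack with the wrist camera.

```bash
cat > h.py <<'E'
from plant import r, gripper_to, inverse_kinematics, vision, models, telemetry
import cv2, numpy as np
from scipy.spatial.transform import Rotation as R
def q(yaw):  # tool down; closing line (tool y) at angle yaw from world x
    a=(yaw+np.pi/2)/2
    return np.array([0,np.cos(a),np.sin(a),0])
def snap(c,name):
    k=vision.get_calibration(c); im=vision.snapshot(c)
    cv2.imwrite(f"pics/{name}.png",im[:,:,::-1]); return k,im
def ray(k,uv,z):   # pixels -> world points at height z
    uv=np.atleast_2d(uv).astype(float); o=k["orientation"]
    d=np.c_[(uv[:,0]-k["cx"])/k["fx"],(uv[:,1]-k["cy"])/k["fy"],np.ones(len(uv))]
    d=R.from_quat(np.r_[o[1:],o[0]]).apply(d); p=np.array(k["position"])
    return p+d*((z-p[2])/d[:,2])[:,None]
def marks(c,ts):
    for t in ts: print(c,t,[(np.round(d["at"],3).tolist(),round(d["score"],2)) for d in models.mark_of(t,c)][:3])
def state(s=""):
    print(s,"t",round(telemetry.current_t(),1),"tcp",np.round(telemetry.current_ee_pos(),4),"F",np.round(telemetry.current_wrist_force(),1),"op",round(telemetry.current_opening(),4),"ff",np.round(telemetry.current_finger_force(),1))
E
python3 - <<'E'
from h import *
# yaw choice
for y in (0,np.pi): print(y,inverse_kinematics([0.522,0.015,0.38],q(y)),inverse_kinematics([0.55,-0.33,0.1],q(y)),inverse_kinematics([0.49,0.332,0.1],q(y)))
r.move_to([0.50,0.015,0.40],q(0))
k,im=snap("wrist","w1"); print(k["position"])
marks("wrist",["rack","clamp","cover","crate","brush"])
for t,z in (("rack",0.114),("clamp",0.128)):
    for d in models.regions_of(t,"wrist")[:2]:
        m=d["pixels"]; v,u=np.nonzero(m); P=ray(k,np.c_[u,v],z)[:,:2].astype(np.float32)
        print(t,d["score"],len(u),cv2.minAreaRect(P))
state()
E
```

```text
0 [-1.04561931e-01  1.47293643e-01  1.31477094e+00 -4.44089210e-16
  1.67952807e+00 -1.04561931e-01] [-6.48831757e-01  4.65263159e-01  1.54615256e+00 -4.44089210e-16
  1.13017694e+00 -6.48831757e-01] [ 4.77976621e-01  3.99270390e-01  1.66199932e+00 -4.44089210e-16
  1.08032295e+00  4.77976621e-01]
3.141592653589793 None [-6.48831757e-01  4.65263159e-01  1.54615256e+00 -4.44089210e-16
  1.13017694e+00  2.49276090e+00] [ 4.77976621e-01  3.99270390e-01  1.66199932e+00 -4.44089210e-16
  1.08032295e+00 -2.66361603e+00]
[0.50077088 0.09192824 0.55460716]
wrist rack [([0.318, 0.155, -0.0], 0.85), ([0.526, 0.019, 0.064], 0.57)]
wrist clamp [([0.522, 0.018, 0.11], 0.89)]
wrist cover [([0.521, 0.012, 0.067], 0.68), ([0.527, 0.019, 0.065], 0.38)]
wrist crate [([0.581, 0.011, -0.003], 0.87)]
wrist brush [([0.632, -0.006, 0.063], 0.58)]
rack 0.71 1651 ((0.34670567512512207, -0.1125241070985794), (0.06608247756958008, 0.1364232301712036), 83.15751647949219)
rack 0.7 3803 ((0.34530213475227356, 0.14838126301765442), (0.05068342387676239, 0.13983193039894104), 51.069881439208984)
clamp 0.84 2278 ((0.5225933790206909, 0.016296740621328354), (0.10085543245077133, 0.03158281743526459), 85.65956115722656)
 t 3.8 tcp [0.5    0.0152 0.3999] F [ 0.2 -0.5 -1.1] op 0.0935 ff 0.0
```

View pics/w1.png

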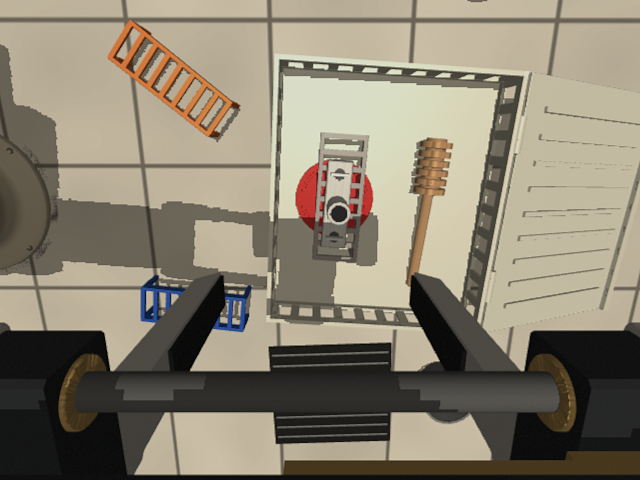

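The rack's top corners are at about (320,134), (368,136), (355,264) and (313,261). The crate rim's left edge runs from (275,57) to (268,318). I'll convert these to world points.

```bash
python3 - <<'E'
from h import *
k=vision.get_calibration("wrist")
P=ray(k,[(320,134),(368,136),(355,264),(313,261)],0.114)[:,:2]; print(P,P.mean(0),cv2.minAreaRect(P.astype(np.float32)))
d=(P[0]+P[1]-P[2]-P[3])/2; print("rack yaw",np.arctan2(-d[0],d[1]), d)
C=ray(k,[(275,57),(268,318)],0.119)[:,:2]; d=C[0]-C[1]; print(C,"crate yaw",np.arctan2(-d[0],d[1]),np.linalg.norm(d))
im=cv2.imread("pics/w1.png"); cv2.imwrite("pics/w1c.png",cv2.resize(im[110:290,270:420],None,fx=3.3,fy=3.3,interpolation=cv2.INTER_CUBIC))
E
```

```text
[[ 0.50427523  0.09279604]
 [ 0.55804711  0.09064829]
 [ 0.54747783 -0.06067633]
 [ 0.49608437 -0.05682542]] [0.52647113 0.01648564] ((0.5259324312210083, 0.016859915107488632), (0.15169326961040497, 0.05379088222980499), 86.0046615600586)
rack yaw -0.06225667308549395 [0.00938007 0.15047304]
[[ 0.45669032  0.17094326]
 [ 0.43929094 -0.13074942]] crate yaw -0.05760869239021063 0.3021939940034323
```

View pics/w1c.png

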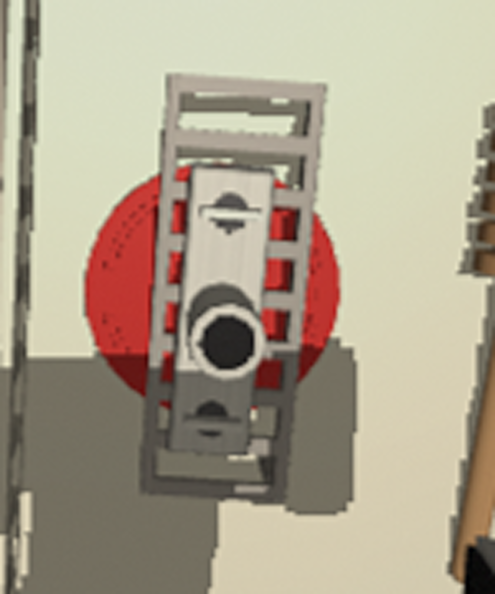

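```bash
cat >> h.py <<'E'
YAW=-0.065; RACK=np.array([0.526,0.0167]); MAT=np.array([0.524,-0.330]); DRAIN=np.array([0.490,0.332])
CLM=MAT+[0.055,0]; RKM=MAT+[-0.042,0]
E
python3 - <<'E'
from h import *
c=[0.5235,0.0165]
gripper_to(0.06,15)
r.move_to([*c,0.26],q(YAW))
print(r.move_l([*c,0.159],vel=0.12,guard=8)); state("at clamp")
gripper_to(0.0,15); state("gripped")
r.move_l([*c,0.26]); state("up")
r.move_to([*CLM,0.26],q(YAW))
r.move_l([*CLM,0.075])
print(r.move_l([*CLM,0.0485],vel=0.04,guard=4)); state("down")
gripper_to(0.05); r.hold(0.3)
r.move_l([*CLM,0.20]); state("released")
r.move_to([0.5,-0.20,0.36],q(YAW))
k,_=snap("wrist","w2"); marks("wrist",["clamp","mat","rack"])
E
```

```text
False
at clamp t 6.1 tcp [0.5243 0.0164 0.1599] F [-0.2  0.2  0.9] op 0.0602 ff 0.0
gripped t 6.8 tcp [0.5232 0.0165 0.159 ] F [-0.8  0.   1.2] op 0.0239 ff 15.0
up t 7.6 tcp [0.5229 0.0166 0.259 ] F [ 0.1  0.2 -1.8] op 0.0234 ff 15.0
True
down t 10.9 tcp [ 0.5784 -0.3297  0.0489] F [-0.1  0.3  2.9] op 0.0236 ff 15.0
released t 13.0 tcp [ 0.5785 -0.3296  0.1989] F [ 0.6 -0.1  0.4] op 0.0502 ff 0.0
wrist clamp [([0.58, -0.334, 0.0], 0.89)]
wrist mat [([0.526, -0.328, 0.001], 0.73)]
wrist rack [([0.316, -0.15, 0.005], 0.66)]
```

View pics/w2.png

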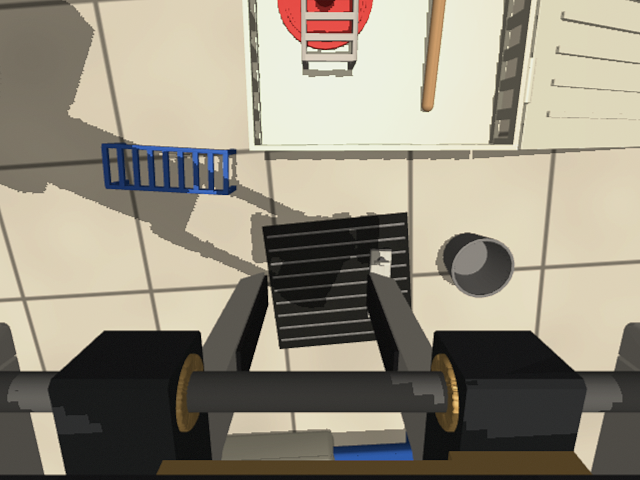

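The clamp head stands on the mat (its bar end shows at (380,262)), and the rack still stands over the cover. Next is the rack.

```bash
python3 - <<'E'
from h import *
gripper_to(0.08,20)
r.move_to([*RACK,0.26],q(YAW))
print(r.move_l([*RACK,0.113],vel=0.12,guard=8)); state("at rack")
gripper_to(0.03,20); state("gripped")
r.move_l([*RACK,0.25],vel=0.1); state("up")
r.move_to([*RKM,0.25],q(YAW))
r.move_l([*RKM,0.085])
print(r.move_l([*RKM,0.0525],vel=0.04,guard=4)); state("down")
gripper_to(0.07); r.hold(0.3)
r.move_l([*RKM,0.20]); state("released")
r.move_to([0.5,0.015,0.36],q(YAW))
k,_=snap("wrist","w3"); marks("wrist",["cover","clamp","rack","brush"]); 
for d in models.regions_of("cover","wrist")[:1]:
    v,u=np.nonzero(d["pixels"]); print(cv2.minEnclosingCircle(ray(k,np.c_[u,v],0.07)[:,:2].astype(np.float32)))
snap("side","s3")
E
```

```text
False
at rack t 17.0 tcp [0.5266 0.0166 0.1137] F [0.2 0.  0.4] op 0.0797 ff 0.0
gripped t 17.5 tcp [0.526  0.0167 0.1132] F [-0.   0.6  1.9] op 0.0538 ff 20.0
up t 19.1 tcp [0.5256 0.0167 0.2493] F [-0.3  0.3 -3.1] op 0.0539 ff 20.0
True
down t 22.4 tcp [ 0.4815 -0.3296  0.0532] F [-0.5 -0.   4.8] op 0.0537 ff 20.0
released t 24.3 tcp [ 0.4815 -0.3295  0.199 ] F [ 0.1 -0.4 -0.3] op 0.0699 ff 0.0
wrist cover [([0.52, 0.014, 0.066], 0.96)]
wrist clamp [([0.579, -0.33, 0.0], 0.71)]
wrist rack [([0.319, -0.152, 0.0], 0.86), ([0.482, -0.326, 0.007], 0.66), ([0.32, 0.16, -0.0], 0.61)]
wrist brush [([0.631, -0.006, 0.065], 0.69)]
((0.5220666527748108, 0.014405284076929092), 0.0498160719871521)
```

View pics/w3.png

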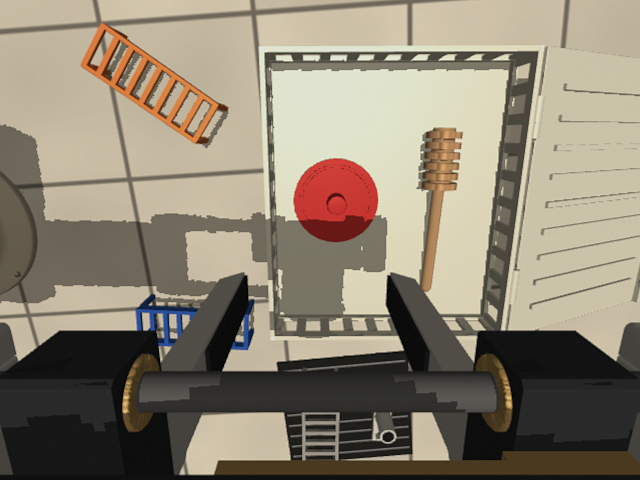

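View pics/s3.png

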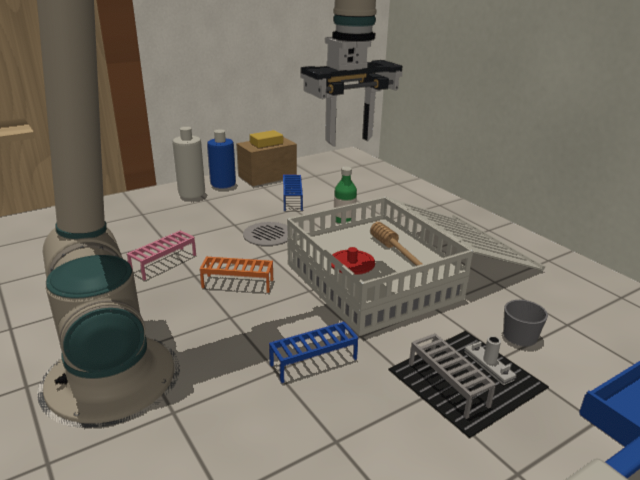

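The rack and clamp head are upright on the mat, and the cover is free at wrist px (336,200) with a fitted radius of 49.8 mm. Now I'll measure the drain up close, then move the cover.

```bash
python3 - <<'E'
from h import *
c=np.array([0.5215,0.0145])
r.move_to([0.49,0.27,0.36],q(YAW)); k,_=snap("wrist","w4"); marks("wrist",["drain"])
D=DRAIN
for d in models.regions_of("drain","wrist")[:1]:
    v,u=np.nonzero(d["pixels"]); o,rad=cv2.minEnclosingCircle(ray(k,np.c_[u,v],0.005)[:,:2].astype(np.float32)); print(o,rad)
    if abs(rad-.065)<.003 and np.linalg.norm(o-DRAIN)<.01: D=(DRAIN+o)/2
print("D",D)
gripper_to(0.06,20)
r.move_to([*c,0.22],q(YAW))
print(r.move_l([*c,0.097],vel=0.1,guard=8)); state("at cover")
gripper_to(0.0,20); state("gripped")
r.move_l([*c,0.22],vel=0.1); state("up")
r.move_to([*D,0.20],q(YAW))
r.move_l([*D,0.065])
print(r.move_l([*D,0.0365],vel=0.04,guard=4)); state("down")
gripper_to(0.05); r.hold(0.3)
r.move_l([*D,0.20]); state("released")
r.move_to([0.49,0.27,0.36],q(YAW)); k,_=snap("wrist","w5"); marks("wrist",["cover","drain"])
for t,z in (("cover",.011),("drain",.005)):
  for d in models.regions_of(t,"wrist")[:1]:
    v,u=np.nonzero(d["pixels"]); print(t,cv2.minEnclosingCircle(ray(k,np.c_[u,v],z)[:,:2].astype(np.float32)))
E
```

```text
wrist drain [([0.493, 0.329, 0.001], 0.8)]
(0.48946717381477356, 0.33334580063819885) 0.06599215418100357
D [0.48973359 0.3326729 ]
False
at cover t 30.1 tcp [0.522  0.0145 0.0976] F [ 0.3 -0.8  0.2] op 0.0601 ff 0.0
gripped t 30.8 tcp [0.5215 0.0145 0.0971] F [-0.5  0.3  1.2] op 0.0219 ff 20.0
up t 32.2 tcp [0.521  0.0146 0.2193] F [ 0.3 -0.1 -0.6] op 0.0214 ff 20.0
True
down t 35.1 tcp [0.4892 0.3324 0.0375] F [ 1.4 -0.6  4.2] op 0.0217 ff 20.0
released t 37.3 tcp [0.4891 0.3324 0.199 ] F [0.9 1.2 0. ] op 0.0501 ff 0.0
wrist cover [([0.492, 0.331, 0.007], 0.92)]
wrist drain []
cover ((0.4897932708263397, 0.3317703306674957), 0.04986304044723511)
drain ((0.48920565843582153, 0.33280467987060547), 0.06612307578325272)
```

View pics/w5.png

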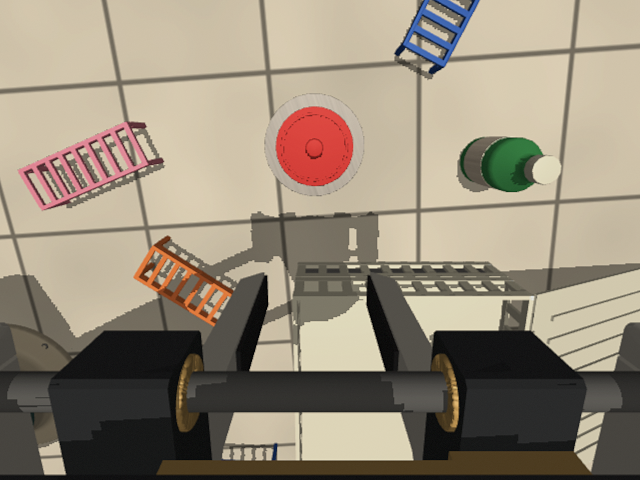

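The cover is centred on the drain (both around px (314,147), about 1 mm apart). Now the rack goes back, then the clamp head.

```bash
python3 - <<'E'
from h import *
gripper_to(0.07,20)
r.move_to([*RKM,0.22],q(YAW))
print(r.move_l([*RKM,0.053],vel=0.1,guard=8)); state("at rack")
gripper_to(0.03,20)
r.move_l([*RKM,0.25],vel=0.1); state("up")
r.move_to([*RACK,0.25],q(YAW))
r.move_l([*RACK,0.145])
print(r.move_l([*RACK,0.1125],vel=0.04,guard=4)); state("down")
gripper_to(0.075); r.hold(0.3)
r.move_l([*RACK,0.24]); state("released")
r.move_to([0.5,0.015,0.40],q(YAW))
k,_=snap("wrist","w6"); marks("wrist",["rack","brush","clamp"])
for d in models.regions_of("rack","wrist")[:4]:
    v,u=np.nonzero(d["pixels"]); print(cv2.minAreaRect(ray(k,np.c_[u,v],0.114)[:,:2].astype(np.float32)))
E
```

```text
False
at rack t 42.8 tcp [ 0.4824 -0.3303  0.0536] F [-1.   0.4 -0.7] op 0.07 ff 0.0
up t 45.3 tcp [ 0.4818 -0.3298  0.2494] F [ 0.3 -0.2 -2.5] op 0.0539 ff 20.0
True
down t 48.2 tcp [0.5254 0.0168 0.1132] F [-0.8 -0.2  4.1] op 0.0536 ff 20.0
released t 50.1 tcp [0.5253 0.0168 0.2391] F [ 0.1  0.8 -0.5] op 0.075 ff 0.0
wrist rack [([0.314, 0.159, 0.0], 0.93), ([0.526, 0.02, 0.061], 0.57)]
wrist brush [([0.632, -0.003, 0.064], 0.86), ([0.579, 0.013, -0.0], 0.33)]
wrist clamp []
((0.3473808169364929, -0.11192625761032104), (0.06519414484500885, 0.13664862513542175), 83.11617279052734)
((0.34687554836273193, 0.14780712127685547), (0.05144643411040306, 0.1409405767917633), 51.58658218383789)
((0.5260502696037292, 0.01988186687231064), (0.1508077085018158, 0.05625447630882263), 86.19026947021484)
```

View pics/w6.png

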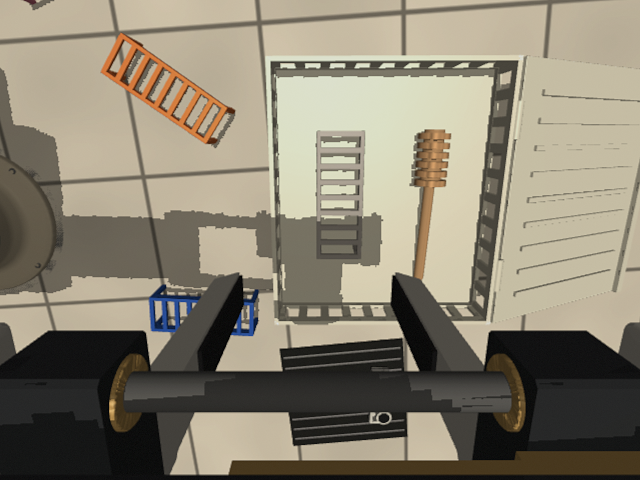

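The rack is back at (0.526, 0.018–0.020) with its yaw kept, seen at px (341,195), and the brush hasn't moved. The clamp head is last.

```bash
python3 - <<'E'
from h import *
c=[0.525,0.018]
gripper_to(0.06,15)
r.move_to([*CLM,0.22],q(YAW))
print(r.move_l([*CLM,0.049],vel=0.1,guard=8)); state("at clamp")
gripper_to(0.0,15)
r.move_l([*CLM,0.27]); state("up")
r.move_to([*c,0.27],q(YAW))
r.move_l([*c,0.185])
print(r.move_l([*c,0.1585],vel=0.04,guard=4)); state("down")
gripper_to(0.05); r.hold(0.3)
r.move_l([*c,0.27]); state("released")
r.move_to([0.5,0.015,0.40],q(YAW))
k,_=snap("wrist","w7"); marks("wrist",["rack","brush","clamp"])
for t,z in (("rack",.114),("clamp",.128)):
  for d in models.regions_of(t,"wrist")[:3]:
    v,u=np.nonzero(d["pixels"]); print(t,cv2.minAreaRect(ray(k,np.c_[u,v],z)[:,:2].astype(np.float32)))
marks("side",[]); snap("side","s7"); marks("side",["clamp","cover","drain","bottle","tub","brush"])
E
```

```text
False
at clamp t 54.8 tcp [ 0.5794 -0.3303  0.0497] F [ 0.3  0.6 -0.8] op 0.06 ff 0.0
up t 57.1 tcp [ 0.5786 -0.3297  0.2689] F [-0.1  0.1 -1.5] op 0.0231 ff 15.0
True
down t 59.8 tcp [0.5244 0.0181 0.1588] F [-0.9  0.3  4.2] op 0.0235 ff 15.0
released t 61.6 tcp [0.5244 0.0181 0.2691] F [-0.2 -0.1 -0.5] op 0.0498 ff 0.0
wrist rack [([0.526, 0.022, 0.063], 0.93), ([0.318, 0.16, -0.001], 0.87), ([0.318, -0.152, 0.003], 0.55)]
wrist brush [([0.632, -0.006, 0.066], 0.67)]
wrist clamp []
rack ((0.5258598923683167, 0.020309746265411377), (0.14974763989448547, 0.05539070814847946), 86.56512451171875)
rack ((0.3461909294128418, 0.14842216670513153), (0.050419170409440994, 0.13898780941963196), 51.21388626098633)
rack ((0.32891160249710083, -0.10995005071163177), (0.06351054459810257, 0.10005303472280502), 81.48538208007812)
clamp ((0.5252684950828552, 0.018095772713422775), (0.09948413074016571, 0.030521010980010033), 85.54407501220703)
side clamp [([0.528, 0.017, 0.116], 0.56)]
side cover [([0.487, 0.334, 0.004], 0.95)]
side drain [([0.489, 0.334, 0.003], 0.88)]
side bottle [([0.709, 0.296, -0.002], 0.56)]
side tub [([0.702, -0.3, 0.002], 0.97), ([0.483, 0.331, 0.001], 0.7)]
side brush [([0.638, -0.01, 0.062], 0.89)]
```

View pics/w7.png

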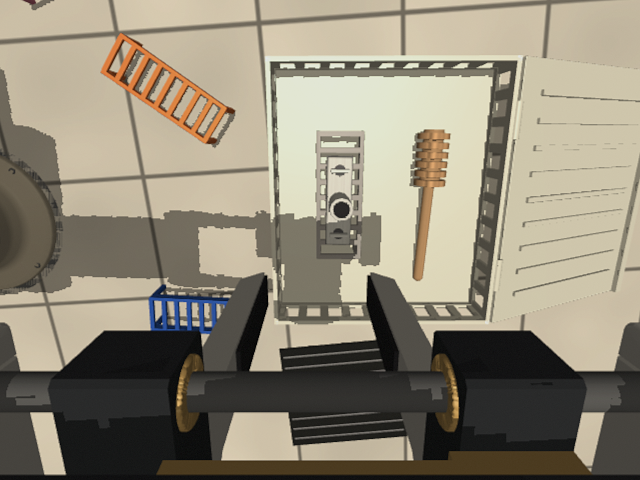

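View pics/s7.png

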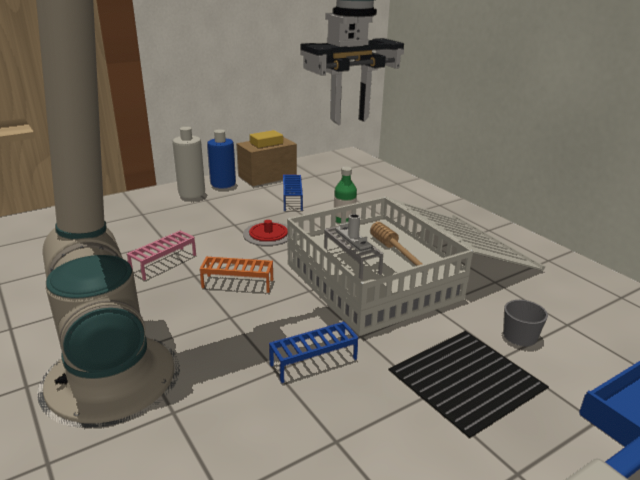

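The clamp head is upright on the middle of the rack (wrist px (340,205)), the cover is on the drain (side px (268,231)), and the brush, bottle and tub are where they started. I'll hand it in.

```bash
python3 -c "
from plant import r; print(r.sign_off())"
```

```text
the job is handed in; nothing more can be done
None
```

I handed the job in after about 63 s: by the last pictures the cover is centred on the drain to about 1 mm, the rack is back within a few mm of its start with the clamp head on its middle, and the brush, bottle and tub are unmoved; the hand-in reported no verdict.

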